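# Load the grinding bay, shut its spark gate and set the extraction sliders

## Robot

A 6-joint arm with a two-finger parallel gripper is mounted at the origin on the work surface. World frame = base frame: x ahead of the robot, y to its left, z up, the work surface at z = 0. Lengths are in m, angles in rad, forces in N, time in s.
With the tool pointing down it reaches from about 0.35 to 0.725 m from the base axis. Payload 6 kg.
Tool frame: the origin (TCP) lies between the finger pads; the fingertips stand 22 mm ahead of it and the grasp point (between the pads) lies 3 mm ahead of it (robot.tcp_to_tips is the distance from the TCP to the fingertips, in m); z points along the fingers, y is the line along which they close (so a half turn about z gives the same grasp; the last joint's range is limited). The gripper opens to 85 mm and grips with 20 to 120 N. Pads are 22 mm wide; open, the fingers measure 114 mm over their backs; the gripper's body (76 mm by 85 mm) begins 54 mm behind the grasp point. The pads swing forward as they close: fully open they stand 13 mm farther back than shut.
Start: joints at [-0.938, 0.04, 0.085, 0, -1.615, -0.334], TCP at [0.177, -0.573, 0.253] pointing down, gripper open.
Joint ranges: [-2.56, 2.56], [-1.29, 2.01], [-1.08, 1.49], [-3.29, 1.98], [-2.81, -0.18], [-2.99, 2.99]. Speed limits (rad/s): [2.57, 2.57, 3.01, 3.14, 3.14, 3.14].

## Interface

Orientations are given as a unit quaternion [x, y, z, w].
In Python, from station import robot, jaws, viewer, sign_off gives the robot as it stands. The module is installed in compiled form; this text tells all that it offers. Calls block until the motion is done:
- robot.move_to(position, orientation): joint-space move of the TCP to a pose.
- robot.line_to(position, frame=None, v=0.15): straight line of the TCP; frame=None keeps the orientation; v is the mean speed in m/s.
- robot.movej(angles): joint-space move.
- jaws.set_gripper(opening, grip_force=None): finger opening in m; grip_force is the grip in N (None keeps the last); returns when the fingers have stopped.
- robot.pause(seconds).
- robot.solve_ik(position, orientation): joint angles nearest the present ones, or None.
- robot.state(): the state.
- viewer.grab_frame(name): name is "scene" or "top"; returns a dict with "color" (400x640x3 uint8, red, green, blue), "mtx" (3x3 intrinsics, pixels), "k1" (the pictures are not rectified: a ray, as slopes to the right and down, at radius r is drawn at 1 + k1 r^2 times it, then the intrinsics apply), "R" (3x3) and "t" (3): a world point X has camera coordinates R X + t. Camera axes: x right, y down, z forward; pixel columns grow to the right and rows downward; lengths in m; the calibration is good to about 2 mm. A picture is of the moment at which its call begins. There is no depth.
A pose or a line that the arm cannot do raises robot.PlanningError and nothing moves.
- sign_off(): hands the job in; it is judged then, once.
The state is a dict: "time": time; "q": joint angles; "joint_vel": joint speeds; "joint_efforts": joint torques, N m; "position": TCP position; "tcp_rot": TCP orientation; "ft_force": force on the tool from outside, world axes, zero at the start; "ft_torque": the same for the moment, N m; "gripper_width": finger opening in m; "finger_force": force on a finger pad.
Only numpy, scipy, OpenCV 4.12 (cv2) and the standard library are available. Lean on these libraries where they do the work, as an engineer would, in place of code of your own. Each camera call takes 0.05 s, during which the arm holds its last target. There are 200 camera calls.

## Task

Slide the spark gate of the grinding bay fully open, push every channel bracket along the table top into the bay without lifting it off the table, then slide the gate fully shut behind them. Also slide the grip of each of the two extraction sliders so that it stands level with its own pointer. Leave the spray can, flap disc and clamp undisturbed.

Things in the scene. Friction and masses are not known exactly. Their poses are not given: they have to be found in the camera images.
- bay: Grinding bay: fixed low steel tray, open at the top and towards the robot (-x). Origin: middle of the open side, table height; x into the bay, y left along the open side. Inside y -125 to 125 mm, x 0 to 130 mm; the table is its floor; walls 6 mm thick, 45 mm high. The gate runs in plane x = 0; guide bars (x -12 to 12 mm, 22 mm high) from y = 140 to 385 mm hold it when parked.
- gate (a joint): Spark gate, a 6 mm thick, 262 mm wide, 42 mm high aluminium plate sliding along the bay's y across its open side: 0 = fully shut, 0.25 m = fully open (parked left, +y), both at end stops. Stiff, about 3 N.
- gate_grip (a point): Middle of the black upright grip on top of the gate, 64 mm above the table. The grip is 26 mm (bay x) by 20 mm (bay y), from 42 to 84 mm above the table, at bay y = -70 mm when shut, 180 mm when open. Axes as the bay's.
- damper1_base: Housing of the nearer of the two extraction sliders (as seen from the robot), fixed on the table: a grey bar 40 mm (its x) by 170 mm (its y) by 14 mm high, the track running along its y. Origin: centre of the underside.
- damper1 (a joint): The nearer extraction slider: how far its black grip has slid along the housing's +y, 0 to 0.12 m; at value v the grip's centre is at y = v - 60 mm of the housing. It stays where it is left (about 2.5 N to move).
- damper1_top (a point): Centre of the top of the nearer extraction slider's black grip, 54.5 mm above the table. The grip is 28 mm (housing x) by 20 mm (housing y) by 40 mm high.
- pointer1: Fixed dark steel pointer with a 5 mm white ridge on top, on the table beside the nearer slider's housing, on its robot side: 22 mm deep, 20 mm wide, 18 mm high. Origin: underside, on its middle line. Axes as the housing's. The ridge points along x at the track; the slider is set when the grip's centre is level with the ridge (same y in the housing's axes).
- damper2_base: Housing of the farther of the two extraction sliders (as seen from the robot), fixed on the table: a grey bar 40 mm (its x) by 170 mm (its y) by 14 mm high, the track running along its y. Origin: centre of the underside.
- damper2 (a joint): The farther extraction slider: how far its black grip has slid along the housing's +y, 0 to 0.12 m; at value v the grip's centre is at y = v - 60 mm of the housing. It stays where it is left (about 2.5 N to move).
- damper2_top (a point): Centre of the top of the farther extraction slider's black grip, 54.5 mm above the table. The grip is 28 mm (housing x) by 20 mm (housing y) by 40 mm high.
- pointer2: Fixed dark steel pointer with a 5 mm white ridge on top, on the table beside the farther slider's housing, on its robot side: 22 mm deep, 20 mm wide, 18 mm high. Origin: underside, on its middle line. Axes as the housing's. The ridge points along x at the track; the slider is set when the grip's centre is level with the ridge (same y in the housing's axes).
- bracket1: A folded steel channel bracket (all alike; may be absent): 90 mm long (its x), 46 mm wide (its y), 40 mm high, 0.4 kg; 4 mm floor, two 4 mm side flanges along its length and a 4 mm end plate at its -x end, open on top and at +x. Origin: centre of the underside. Starts in front of the bay, end plate roughly towards the robot.
- bracket2: A second folded steel channel bracket (all alike; may be absent): 90 mm long (its x), 46 mm wide (its y), 40 mm high, 0.4 kg; 4 mm floor, two 4 mm side flanges along its length and a 4 mm end plate at its -x end, open on top and at +x. Origin: centre of the underside. Starts in front of the bay, end plate roughly towards the robot.
- bracket3: A third folded steel channel bracket (all alike; may be absent): 90 mm long (its x), 46 mm wide (its y), 40 mm high, 0.4 kg; 4 mm floor, two 4 mm side flanges along its length and a 4 mm end plate at its -x end, open on top and at +x. Origin: centre of the underside. Starts in front of the bay, end plate roughly towards the robot.
- spray_can: Bystander: aluminium spray can, 60 mm diameter, 170 mm high, upright. Origin: centre of the underside.
- flap_disc: Bystander: dark grinding flap disc lying flat, 114 mm diameter, 14 mm thick. Origin: centre of the underside.
- clamp: Bystander: yellow C-clamp lying flat, about 85 by 170 mm, 14 mm thick. Origin: under the middle of its back bar.
There are look-alikes about, which are no part of the job. Leave any orange or turquoise look-alike of the bracket2 alone. Leave any purple look-alike of the damper2_base alone.

How it is judged:
By the outcome, as a careful person would: the job done as asked, in the order asked, and still so for the second after the job is handed in, with the robot touching nothing.
Of bracket1, bracket2, bracket3 only 2 to 3 are there at a start; the rules pass over those that are not, and their reading is None.
At some moment in a run one of bracket1, bracket2, bracket3 may be knocked a few centimetres aside while the robot is not near it.
Once in a run the grip may slacken for a moment while it holds something.
It also fails if it takes over 210 s, if anything falls off the work surface, if the arm or the gripper's body presses on something with over 40 N, if the wrist force passes 120 N, or if a joint passes its speed limit or range.

## Working session

There is one attempt and no reset: what is moved stays moved. The work goes in short steps, each a Python script; the robot and the scene stay as the last script left them, time stands still between calls to the robot, and variables do not carry over. Pictures are saved under pics/ and viewed, at most 14 in all, crops included, and the job is handed in when it is done.

```bash
mkdir -p pics; cat > h.py <<'E'
import numpy as np, cv2
from station import robot, jaws, viewer, sign_off
def grab(n, f):
    d=viewer.grab_frame(n); cv2.imwrite(f'pics/{f}.png', d["color"][:,:,::-1])
    np.savez(f'pics/{f}.npz', **{k:np.array(d[k]) for k in d}); return d
def load(f): return dict(np.load(f'pics/{f}.npz'))
def ray(d,uv):
    K=d["mtx"]; p=np.array([(uv[0]-K[0,2])/K[0,0],(uv[1]-K[1,2])/K[1,1]]); q=p.copy()
    for _ in range(20): q=p/(1+d["k1"]*(q@q))
    R=d["R"]; c=-R.T@d["t"]; v=R.T@np.array([q[0],q[1],1]); return c,v/np.linalg.norm(v)
def atz(d,uv,z):
    c,v=ray(d,uv); return c+v*(z-c[2])/v[2]
def tri(obs):
    A=np.zeros((3,3));b=np.zeros(3)
    for d,uv in obs:
        c,v=ray(d,uv);P=np.eye(3)-np.outer(v,v);A+=P;b+=P@c
    return np.linalg.solve(A,b)
def proj(d,X):
    x=d["R"]@np.array(X)+d["t"]; s=x[:2]/x[2]; s=s*(1+d["k1"]*(s@s)); return d["mtx"][:2,:2]@s+d["mtx"][:2,2]
E
python3 - <<'E'
from h import *
for n in("scene","top"):
    d=grab(n,n+"0"); print(n,d["mtx"].tolist(),d["k1"],(-d["R"].T@d["t"]).round(3),d["R"][2].round(2))
s=robot.state(); print(s["tcp_rot"],s["time"])
a=cv2.imread('pics/scene0.png');b=cv2.imread('pics/top0.png')
E
```

```text
scene [[404.22717333702104, 0.0, 321.6781646674848], [0.0, 404.22717333702104, 205.97997468185562], [0.0, 0.0, 1.0]] -0.01162589104823408 [1.15  0.513 1.045] [-0.55 -0.39 -0.74]
top [[486.05069494288165, 0.0, 311.9044819119133], [0.0, 486.05069494288165, 200.78573560150485], [0.0, 0.0, 1.0]] -0.11934844423440612 [0.323 0.005 1.399] [ 0.07  0.   -1.  ]
[-1.48843510e-01  9.88860428e-01  7.95407225e-04 -1.78234312e-04] 0.1
```

View pics/scene0.png

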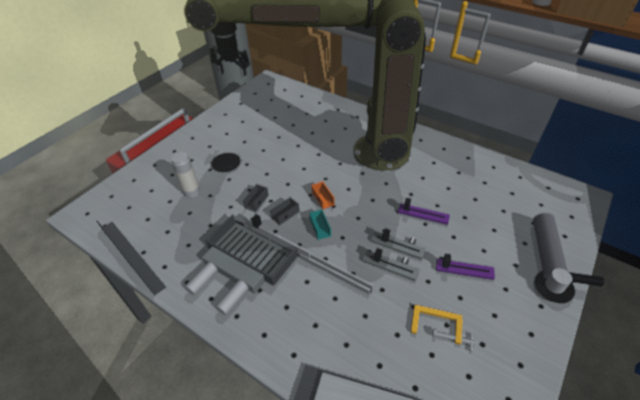

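View pics/top0.png

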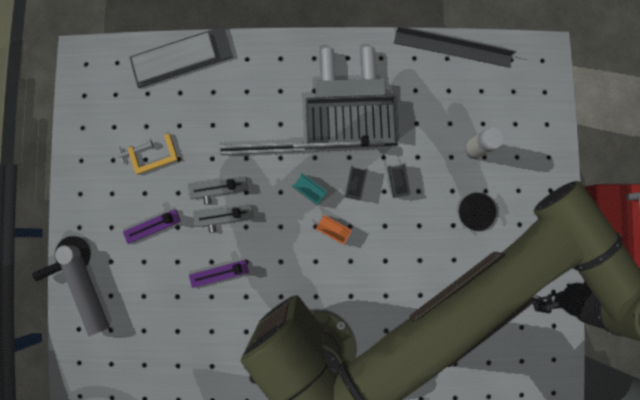

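Both views show the same scene. There are two grey brackets (top view about (357,182) and (399,180)), the bay at (350,118) with the gate grip at (365,141), and grey sliders at (218,187) and (223,216). The turquoise, orange and purple things are look-alikes. I'll enlarge.

```bash
python3 - <<'E'
import cv2
a=cv2.imread('pics/scene0.png');b=cv2.imread('pics/top0.png')
def g(im,x,y,w,h,s,n):
    c=cv2.resize(im[y:y+h,x:x+w],None,fx=s,fy=s,interpolation=cv2.INTER_CUBIC)
    c=cv2.convertScaleAbs(c,alpha=1.5,beta=20)
    for i in range(x-x%20+20,x+w,20): cv2.putText(c,str(i),((i-x)*s,8),0,.3,(0,0,255)); cv2.line(c,((i-x)*s,0),((i-x)*s,h*s),(0,0,255) ,1) if i%20==0 else 0
    for i in range(y-y%20+20,y+h,20): cv2.putText(c,str(i),(0,(i-y)*s),0,.3,(0,0,255)); cv2.line(c,(0,(i-y)*s),(w*s,(i-y)*s),(0,0,255),1)
    cv2.imwrite(f'pics/{n}.png',c)
g(b,290,85,130,115,5,'c1'); g(b,185,160,80,80,7,'c2')
g(a,190,170,195,130,4,'c3'); g(a,350,190,110,100,6,'c4')
E
```

```text
(no output)
```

View pics/c1.png

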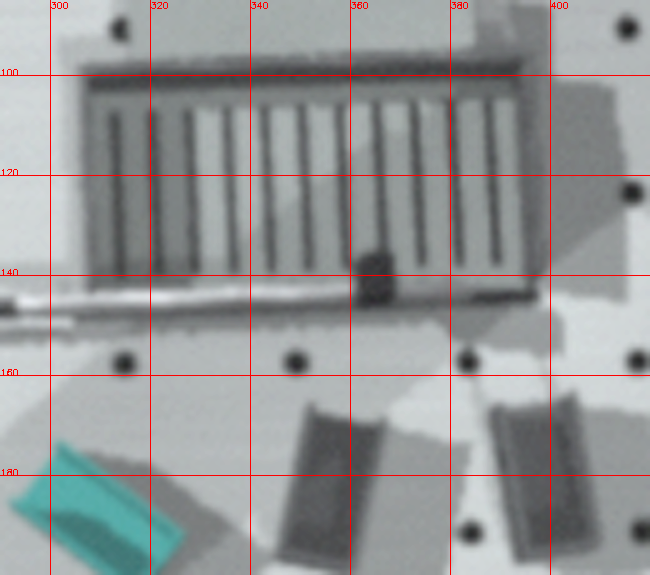

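View pics/c2.png

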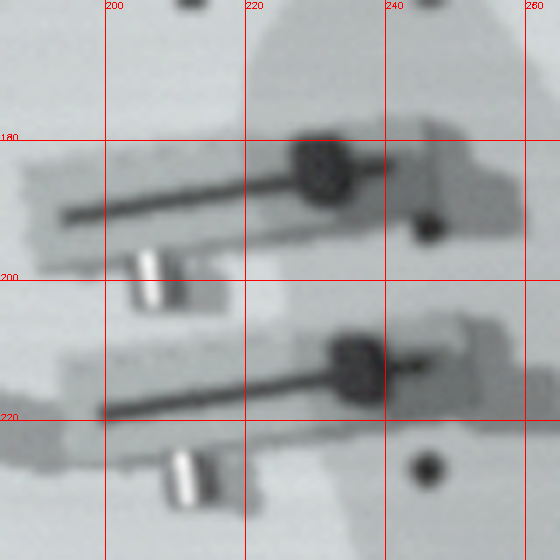

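View pics/c3.png

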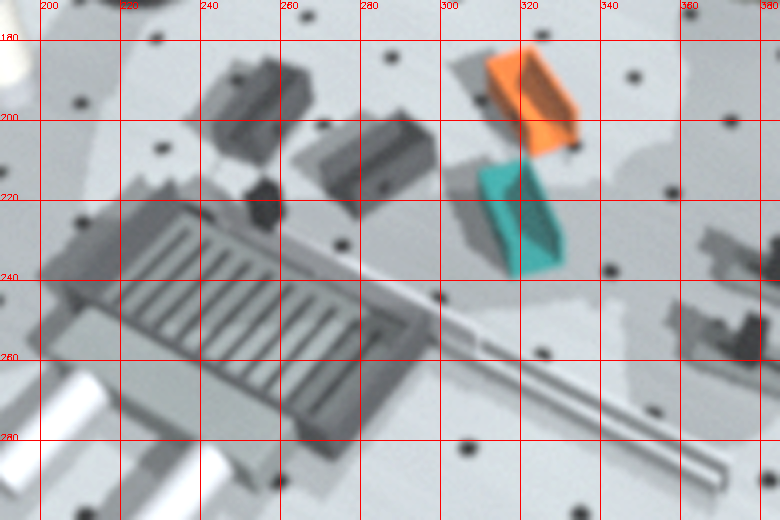

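View pics/c4.png

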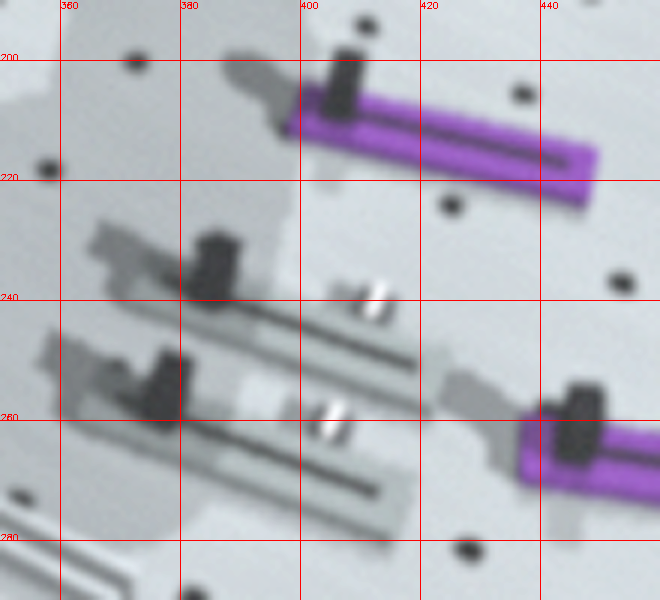

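The crops show these, in top-image pixels:
- **Slider grips:** far at (231,184), near at (236.5,212).
- **Pointer ridges:** far (206.4,200), near (211.5,228.5).
- **Gate grip:** top at about (365,138).
- **Bracket rims:** about (352–367, 166–199) and (388–410, 164–197).

Next I'll triangulate.

```bash
python3 - <<'E'
from h import *
np.set_printoptions(precision=4,suppress=True)
T=load('top0');S=load('scene0')
for n,a,b in [('gate top',(365,138),(256.5,216.5)),('d1 top',(235.5,211.5),(386.5,230.5)),('d2 top',(230.5,183.5),(380,250.5)),
 ('p1',(211.5,228.5),(412,240)),('p2',(206.4,200),(404.5,260)),('A endplate',(352.5,197.5),(294.5,200.7)),('B endplate',(401.5,195.8),(262,185.5)),
 ('slot1 L',(199.6,219.1),(419,251)),('slot1R',(247.1,211.7),None),('slot2 L',(194.3,191),(412.5,272)),('slot2R',(241.4,183.9),None),
 ('bay farR top',(395,97.5),(187.5,239)),('bay farL top',(306,100),(0,0)),('bar end',(220,149),(371,288))]:
    print(n, tri([(T,a),(S,b)]) if b and b!=(0,0) else '', atz(T,a,.014) if 'slot' in n else '')
for n,pts in [('A',[(351.6,165.6),(367,169),(345,195.6),(360,199.4)]),('B',[(388,166.4),(405.4,164),(393,197),(410,194.6)])]:
    P=np.array([atz(T,p,.04) for p in pts])[:,:2]; c=P.mean(0); d=(P[0]+P[1]-P[2]-P[3])/2
    print(n,P.tolist(),c,d,np.linalg.norm(d),np.degrees(np.arctan2(d[1],d[0])))
for n,pts in [('ridge1',[(211,225),(212.1,232.1)]),('ridge2',[(205.7,196),(207.1,203.7)])]:
    for p in pts: print(n,atz(T,p,.018))
print('bay walls')
for p in [(306,98),(394.5,96.5),(306,142),(397.5,144)]: print(p,atz(T,p,.045))
for p in [(198,0)]:pass
for n,z,pts in [('bay',.045,[(297,254),(297.5,246)])]:
    for p in pts: print(p,atz(S,p,z))
E
```

```text
gate top [ 0.5889 -0.1358  0.0884] 
d1 top [0.3916 0.2221 0.0575] 
d2 top [0.4691 0.2392 0.054 ] 
p1 [0.3463 0.2967 0.0131] 
p2 [0.4286 0.3116 0.013 ] 
A endplate [ 0.4313 -0.1057  0.037 ] 
B endplate [ 0.4357 -0.2449  0.0381] 
slot1 L [0.373  0.3327 0.0116] [0.3724 0.3331 0.014 ]
slot1R  [0.393  0.1959 0.014 ]
slot2 L [0.4543 0.3493 0.0112] [0.4535 0.3495 0.014 ]
slot2R  [0.473  0.2127 0.014 ]
bay farR top [ 0.7386 -0.2532  0.0478] 
bay farL top  
bar end [0.5748 0.2742 0.0186] 
A [[0.5201472962327034, -0.10230160759326636], [0.5102651879980888, -0.1456996761708556], [0.43531320685960273, -0.08269642373818063], [0.42436463398901775, -0.12472583434271314]] [ 0.4725 -0.1139] [ 0.0854 -0.0203] 0.08774533573962416 -13.36960442085778
B [[0.5174279556525168, -0.20536879714989636], [0.5241206688313795, -0.2550768242494294], [0.4305791460100805, -0.2178997271843207], [0.43708722513123843, -0.26625713613908053]] [ 0.4773 -0.2362] [0.0869 0.0119] 0.08774574209195891 7.765174286658185
ridge1 [0.3553 0.299  0.018 ]
ridge1 [0.335  0.2957 0.018 ]
ridge2 [0.4385 0.3151 0.018 ]
ridge2 [0.4163 0.3108 0.018 ]
bay walls
(306, 98) [0.715  0.0254 0.045 ]
(394.5, 96.5) [ 0.7187 -0.2279  0.045 ]
(306, 142) [0.5874 0.026  0.045 ]
(397.5, 144) [ 0.5806 -0.233   0.045 ]
(297, 254) [0.6108 0.0356 0.045 ]
(297.5, 246) [0.5858 0.0191 0.045 ]
```

Heights check out: grips 0.084 and 0.0545, brackets 0.040. The gate starts about 38 mm ajar, since its grip is at bay y ≈ -32. I'll push the gate open with closed fingers, stepping by force near the stop.

```bash
cat >> h.py <<'E'
def Q(deg):
    t=np.radians(deg)/2; return [-np.sin(t),np.cos(t),0,0]
def st():
    s=robot.state(); return np.array(s["position"]),np.array(s["ft_force"]),s
def rep(m=''):
    p,f,s=st(); print(m,p.round(4),'F',f.round(1),'w',round(s["gripper_width"],4),'t',round(s["time"],1))
def push(dirn,maxd,step,Fmax,v=0.06):
    d=np.array([*dirn,0.]);d/=np.linalg.norm(d);p0=st()[0]
    n=int(round(maxd/step))
    for i in range(1,n+1):
        robot.line_to(list(p0+d*step*i),v=v); f=st()[1]
        if f@d<-Fmax: break
    rep(f'push {i}/{n}')
E
python3 - <<'E'
from h import *
print(robot.tcp_to_tips); rep()
jaws.set_gripper(0.0,20); print(robot.tcp_to_tips)
robot.move_to([.587,-.172,.20],Q(1)); rep()
robot.line_to([.587,-.172,.085]); rep()
robot.line_to([.5835,.02,.085],v=.08); rep()
push((-.0175,1),.06,.003,12)
grab("top","t1");
p=st()[0]; robot.line_to([p[0],p[1]-.01,.085]); robot.line_to([p[0],p[1]-.01,.25]); rep()
grab("top","t2");grab("scene","s2")
E
```

```text
0.022
 [ 0.1766 -0.5731  0.2524] F [0.6 0.7 0. ] w 0.0854 t 0.1
0.022
 [ 0.5868 -0.1728  0.2002] F [ 0.2 -0.5 -0.9] w 0.0 t 2.9
 [ 0.5877 -0.1723  0.0864] F [ 0.7 -0.5  0.4] w 0.0002 t 3.9
 [0.5838 0.02   0.0851] F [-1.8 -2.4 -0.8] w 0.0001 t 6.4
push 11/20 [0.5832 0.0481 0.0853] F [  1.7 -19.9  -0.9] w 0.0001 t 9.2
 [0.5828 0.0382 0.2487] F [-0.7  0.4 -0.1] w 0.0001 t 10.7
```

```bash
python3 - <<'E'
import cv2,numpy as np
b=cv2.imread('pics/t2.png')[85:265,210:430];a=cv2.imread('pics/s2.png')[165:305,190:390]
f=lambda c,h:cv2.convertScaleAbs(cv2.resize(c,(int(c.shape[1]*h/c.shape[0]),h),interpolation=cv2.INTER_CUBIC),alpha=1.5,beta=10)
cv2.imwrite('pics/m2.png',np.hstack([f(b,315),f(a,280).copy() if 0 else cv2.resize(f(a,315),(400,315))]))
E
```

```text
(no output)
```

View pics/m2.png

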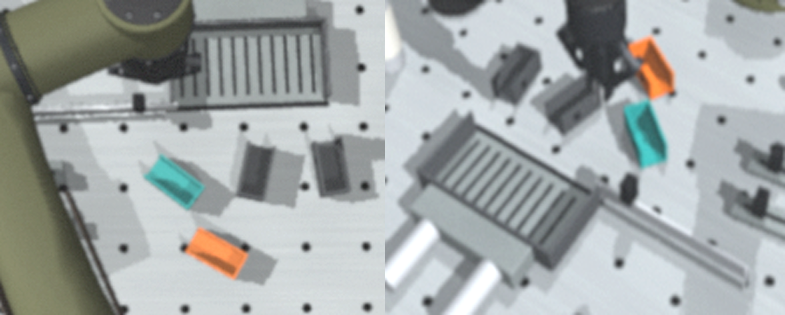

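Gate fully open: its grip stands at top-crop (139,102), and the force stop matched. Only two brackets are there and neither has moved. Next I push bracket A in with spread fingers flat on its end plate, turning it straight as it goes.

```bash
cat >> h.py <<'E'
def pushpath(rear,th0,th1,L,xend,z=.042,gap=.028,n=8,v=.05,go=True):
    """push end plate: rear=(x,y) of end plate middle, headings deg; arc over L then straight until rear x = xend"""
    u=lambda th:np.array([np.cos(np.radians(th)),np.sin(np.radians(th))])
    s=np.array(rear)-(.011+gap)*u(th0)
    if go:
        robot.move_to([*s,.15],Q(th0)); jaws.set_gripper(.02,20)
    robot.line_to([*s,z],v=.1); rep('down')
    r=np.array(rear,float); robot.line_to([*(r-.011*u(th0)),z],Q(th0),v=v); rep('touch')
    for i in range(1,n+1):
        th=th0+(th1-th0)*i/n; r=r+L/n*u(th0+(th1-th0)*(i-.5)/n)
        robot.line_to([*(r-.011*u(th)),z],Q(th),v=v)
    rep('arc')
    r=r+(xend-r[0])/np.cos(np.radians(th1))*u(th1)
    robot.line_to([*(r-.011*u(th1)),z],Q(th1),v=v); rep('end')
    b=r-.04*u(th1); robot.line_to([*b,z],v=.1); robot.line_to([*b,.2],v=.2)
E
python3 - <<'E'
from h import *
pushpath((.4287,-.1035),-13.4,1,.07,.575)
robot.move_to([.40,-.30,.25],Q(0)); 
d=grab("top","t3"); grab("scene","s3"); rep()
b=cv2.imread('pics/t3.png')[85:235,300:440];a=cv2.imread('pics/s3.png')[165:290,190:340]
f=lambda c:cv2.convertScaleAbs(cv2.resize(c,None,fx=2.8,fy=2.8,interpolation=cv2.INTER_CUBIC),alpha=1.5,beta=10)
A=f(b);B=f(a);H=max(A.shape[0],B.shape[0]);p=lambda c:np.vstack([c,np.zeros((H-c.shape[0],c.shape[1],3),np.uint8)])
cv2.imwrite('pics/m3.png',np.hstack([p(A),p(B)])[:, :800])
E
```

```text
down [ 0.3912 -0.0944  0.0427] F [-0.  -0.3 -0.7] w 0.0202 t 13.4
touch [ 0.4178 -0.101   0.0419] F [ 0.6 -0.1  0.9] w 0.0198 t 14.1
arc [ 0.4873 -0.1111  0.042 ] F [ 0.4 -0.8 -0.2] w 0.02 t 16.7
end [ 0.5641 -0.1099  0.042 ] F [-3.9 -0.3  1.5] w 0.0199 t 18.4
 [ 0.4007 -0.2991  0.249 ] F [ 0.9  0.1 -0.7] w 0.0202 t 20.8
```

View pics/m3.png

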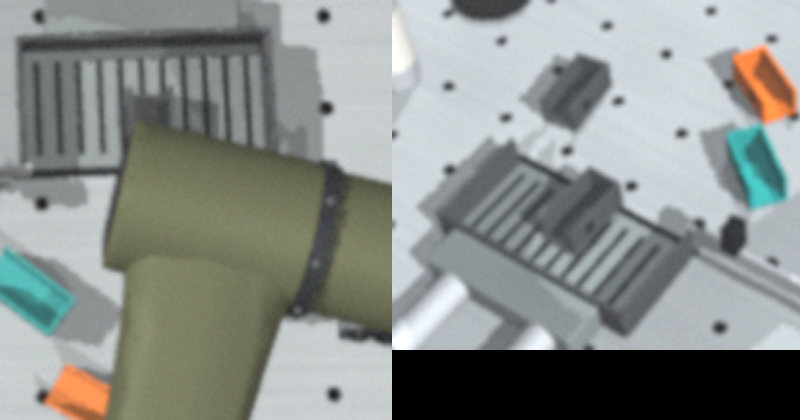

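Bracket A is now straight and straddles the bay mouth: end plate at about (600,176) in the right crop, with the front in the bay. I'll finish A, then push B sideways towards the bay middle.

```bash
python3 - <<'E'
from h import *
S=load('s3')
e=[atz(S,p,.04) for p in [(263.6,225),(272,231)]]; print('A endplate',e)
pushpath((.575,-.1098),1,1,.01,.610,n=1)
th=7.8; c=np.array([.4773,-.2362]); t=np.radians(th); uy=np.array([-np.sin(t),np.cos(t)])
s=c-uy*(.034+.03); 
robot.move_to([*s,.15],Q(th-90)); rep('q '+str(np.round(robot.state()["q"],2)))
robot.line_to([*s,.042],v=.1)
robot.line_to([*(c-uy*.034),.042],v=.05); rep('touch')
robot.line_to([*(c-uy*.034+uy*.053),.042],v=.05); rep('end')
robot.line_to([*(c-uy*.06),.042],v=.1);robot.line_to([*(c-uy*.06),.2],v=.2)
robot.move_to([.35,-.45,.25],Q(-82)); rep()
grab("top","t4"); grab("scene","s4")
b=cv2.imread('pics/t4.png')[85:235,300:440];a=cv2.imread('pics/s4.png')[165:290,190:340]
f=lambda c:cv2.convertScaleAbs(cv2.resize(c,None,fx=2.8,fy=2.8,interpolation=cv2.INTER_CUBIC),alpha=1.5,beta=10)
A=f(b);B=f(a);H=max(A.shape[0],B.shape[0]);p=lambda c:np.vstack([c,np.zeros((H-c.shape[0],c.shape[1],3),np.uint8)])
cv2.imwrite('pics/m4.png',np.hstack([p(A),p(B)])[:, :800])
E
```

```text
A endplate [array([ 0.57555871, -0.12521151,  0.04      ]), array([ 0.58001642, -0.08677582,  0.04      ])]
down [ 0.5365 -0.1105  0.0428] F [0.2 0.2 0.6] w 0.0198 t 23.2
touch [ 0.5641 -0.11    0.0417] F [ 0.1  1.1 -0.6] w 0.02 t 23.9
arc [ 0.5743 -0.1098  0.042 ] F [-0.6  0.2 -0.2] w 0.0197 t 24.3
end [ 0.5996 -0.1092  0.0419] F [-1.4 -0.5  0.1] w 0.0204 t 24.9
q [-0.2  -0.02 -0.17 -0.   -1.43 -2.8 ] [ 0.486  -0.2993  0.1495] F [ 0.9 -0.5  0.2] w 0.0202 t 27.4
touch [ 0.482  -0.2697  0.0421] F [ 0.1 -0.6 -0.3] w 0.02 t 29.3
end [ 0.4748 -0.2173  0.042 ] F [-0.2  0.2 -0. ] w 0.0201 t 30.6
 [ 0.3501 -0.4497  0.2489] F [ 0.4  0.1 -0.5] w 0.02 t 33.3
```

View pics/m4.png

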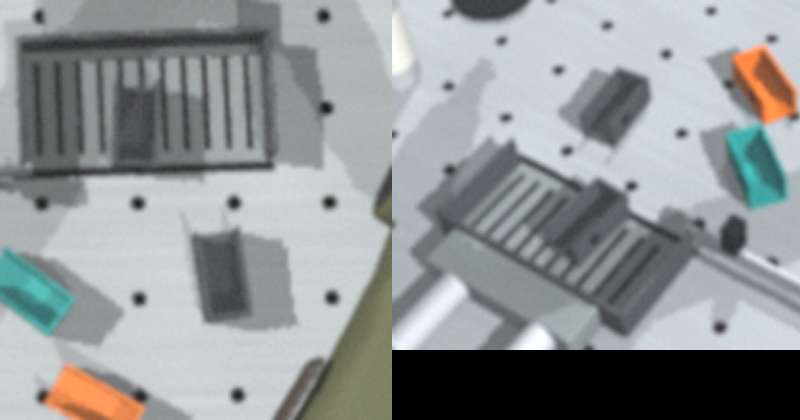

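Bracket B has moved to the left and its yaw is held (top crop (222,275)). A's rear at crop row 163 looks close to the gate sill line at row 168, so I'll compute both.

```bash
python3 - <<'E'
from h import *
T=load('t4');S=load('s4')
tp=lambda x,y:(300+x/2.8,85+y/2.8); sp=lambda x,y:(190+(x-392)/2.8,165+y/2.8)
for n,p,z in [('A rear L',(115,161),.04),('A rear R',(155,162),.04),('A frontL',(118,82),.04),('sill L',(40,172),0),('sill R',(272,166),0),
 ('B rL',(208,322),.04),('B rR',(250,316),.04),('B fL',(192,236),.04),('B fR',(238,230),.04),('wall inner farL',(22,50),.045),('wallR inner far',(266,40),.045)]: print(n,atz(T,tp(*p),z).round(4))
for n,p,z in [('A rear',(604,180),.04),('A rear',(628,198),.04),('sill R',(515,153),0),('sill L',(688,240),0),('B rear',(617,70),.04),('B rear',(650,83),.04)]: print('S',n,atz(S,sp(*p),z).round(4))
E
```

```text
A rear L [ 0.5864 -0.0733  0.04  ]
A rear R [ 0.5852 -0.1138  0.04  ]
A frontL [ 0.6681 -0.0774  0.04  ]
sill L [0.583  0.0026 0.    ]
sill R [ 0.5883 -0.2398  0.    ]
B rL [ 0.4224 -0.1649  0.04  ]
B rR [ 0.4282 -0.2074  0.04  ]
B fL [ 0.5094 -0.1501  0.04  ]
B fR [ 0.5153 -0.1968  0.04  ]
wall inner farL [0.7007 0.0202 0.045 ]
wallR inner far [ 0.7105 -0.2291  0.045 ]
S A rear [ 0.5856 -0.1081  0.04  ]
S A rear [ 0.5909 -0.0687  0.04  ]
S sill R [ 0.5901 -0.2507  0.    ]
S sill L [0.5786 0.0032 0.    ]
S B rear [ 0.4396 -0.2072  0.04  ]
S B rear [ 0.4349 -0.1587  0.04  ]
```

A has been knocked about 25 mm back out towards the gate line (rear at x ≈ 0.587, y ≈ -0.092), which is the announced disturbance. I'll push A in again, then B.

```bash
python3 - <<'E'
from h import *
pushpath((.583,-.0915),-2,1,.01,.610,n=2)
pushpath((.427,-.1853),7.8,1.3,.07,.610)
robot.move_to([.35,-.45,.25],Q(-0)); rep()
grab("top","t5"); grab("scene","s5")
b=cv2.imread('pics/t5.png')[85:235,300:440];a=cv2.imread('pics/s5.png')[165:290,190:340]
f=lambda c:cv2.convertScaleAbs(cv2.resize(c,None,fx=2.8,fy=2.8,interpolation=cv2.INTER_CUBIC),alpha=1.5,beta=10)
A=f(b);B=f(a);H=max(A.shape[0],B.shape[0]);p=lambda c:np.vstack([c,np.zeros((H-c.shape[0],c.shape[1],3),np.uint8)])
cv2.imwrite('pics/m5.png',np.hstack([p(A),p(B)])[:, :800])
E
```

```text
down [ 0.5446 -0.0901  0.0429] F [0.5 0.3 0.4] w 0.0202 t 36.4
touch [ 0.572  -0.0911  0.0417] F [-0.  -0.2 -1.1] w 0.02 t 37.1
arc [ 0.5821 -0.0917  0.042 ] F [-1.2  0.1  0. ] w 0.0202 t 37.6
end [ 0.5995 -0.0914  0.042 ] F [-0.5 -1.3 -0.1] w 0.0197 t 38.1
down [ 0.3888 -0.1907  0.0427] F [0.7 0.3 0.6] w 0.02 t 41.8
touch [ 0.4161 -0.1867  0.0418] F [ 0.2 -0.5 -0.4] w 0.0199 t 42.5
arc [ 0.4861 -0.18    0.042 ] F [ 0.6 -0.1 -0.4] w 0.0202 t 45.1
end [ 0.599  -0.1774  0.042 ] F [-3.7 -0.4  2.3] w 0.0196 t 47.5
 [ 0.3507 -0.4494  0.2495] F [-0.1  0.3  0.8] w 0.0202 t 50.2
```

View pics/m5.png

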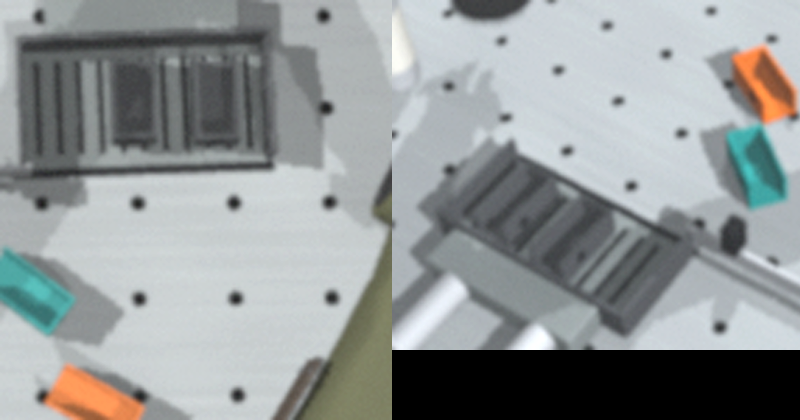

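Both brackets now sit fully inside: top-crop rears at row ~143, sill at row ~168. Shutting the gate next, then setting the sliders.

```bash
python3 - <<'E'
from h import *
jaws.set_gripper(0.0,20)
robot.move_to([.45,-.05,.25],Q(1)); robot.move_to([.582,.112,.20],Q(1)); robot.line_to([.582,.112,.085]); rep()
robot.line_to([.5862,-.12,.085],v=.08); rep()
push((.0175,-1),.06,.003,12)
p=st()[0]; robot.line_to([p[0],p[1]+.012,.085]); robot.line_to([p[0],p[1]+.012,.2],v=.2); rep()
for n,c,d,a,b in [('d2',(.46325,.2811),(-.141,.990),-.0423,.0366),('d1',(.3827,.2645),(-.148,.989),-.0432,.0380)]:
    c=np.array(c);d=np.array(d);t=np.degrees(np.arctan2(-d[0],d[1]))
    g=c+a*d; robot.move_to([*g,.18],Q(t)); jaws.set_gripper(.05,20); robot.line_to([*g,.058],v=.1); rep(n)
    jaws.set_gripper(.0,20); rep('closed')
    e=c+b*d; robot.line_to([*e,.058],v=.05); rep('at')
    jaws.set_gripper(.045); robot.line_to([*e,.18],v=.15)
robot.move_to([.35,-.40,.25],Q(0)); rep()
grab("top","t6"); grab("scene","s6")
b=cv2.imread('pics/t6.png')[165:245,180:265];a=cv2.imread('pics/s6.png')[215:290,350:435]
f=lambda c:cv2.convertScaleAbs(cv2.resize(c,None,fx=4.7,fy=4.7,interpolation=cv2.INTER_CUBIC),alpha=1.5,beta=10)
A=f(b);B=f(a);H=max(A.shape[0],B.shape[0]);p=lambda c:np.vstack([c,np.zeros((H-c.shape[0],c.shape[1],3),np.uint8)])
cv2.imwrite('pics/m6.png',np.hstack([p(A),p(B)]))
E
```

```text
[0.5827 0.112  0.0865] F [ 0.5 -0.4 -0. ] w 0.0001 t 54.0
 [ 0.5861 -0.1199  0.0849] F [2.6 2.2 1.8] w -0.0002 t 57.0
push 13/20 [ 0.5868 -0.1556  0.0849] F [-2.5 16.3  4.3] w 0.0001 t 60.3
 [ 0.5862 -0.1437  0.1982] F [ 0.3 -0.5 -1.1] w -0.0003 t 61.2
d2 [0.4696 0.2395 0.0588] F [0.5 0.1 0.9] w 0.0499 t 64.6
closed [0.4694 0.2393 0.0586] F [-0.8 -0.8  3.3] w 0.0196 t 65.0
at [0.4579 0.3174 0.0585] F [-2.6 -2.9  6.2] w 0.0191 t 66.7
d1 [0.3894 0.2221 0.0587] F [ 0.5 -0.2 -0.2] w 0.0501 t 70.2
closed [0.3893 0.222  0.0585] F [-0.3 -0.1  2.1] w 0.0196 t 70.5
at [0.3773 0.3021 0.0585] F [-1.5 -1.7  5.8] w 0.0193 t 72.3
 [ 0.3505 -0.3995  0.2499] F [ 0.4  0.7 -0.6] w 0.0449 t 76.2
```

View pics/m6.png

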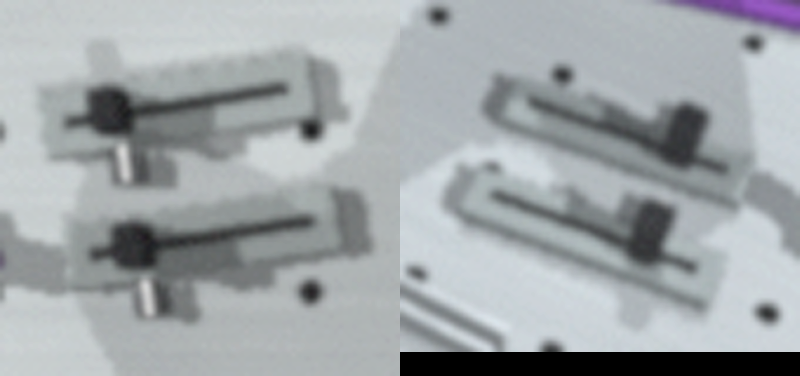

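View pics/t6.png

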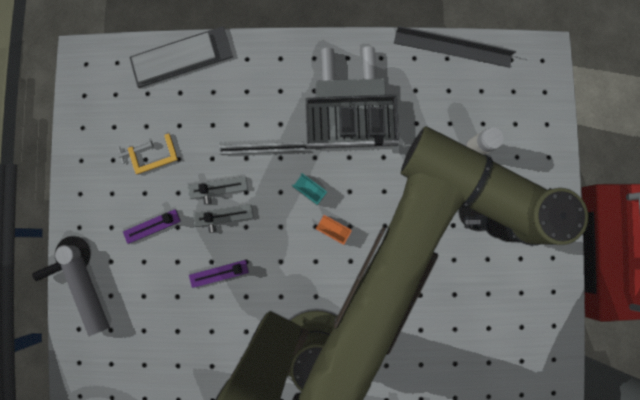

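The gate is shut (force stop at 0.2527 m of travel) and both brackets are inside. The slider grips at top-crop (110,110) and (134,245) look near their ridges at (123,163) and (147,298). I'll check the offset by fitting the grip's projected box in each view.

```bash
cat > fit.py <<'E'
from h import *
from scipy.optimize import minimize
def run(tag):
  for n,t,g,r in [('d1',8.51,(.377,.302),(.345,.2973)),('d2',8.1,(.4581,.3173),(.4274,.31295))]:
    a=np.radians(t);ux=np.array([np.cos(a),np.sin(a)]);uy=np.array([-ux[1],ux[0]])
    for v,cn in (('t','top'),('s','scene')):
        d=load(v+tag); im=cv2.cvtColor(d['color'],cv2.COLOR_RGB2GRAY).astype(float)
        q=proj(d,[*g,.035]).astype(int); w=16; S=8
        x0,y0=q-w; c=cv2.resize(im[y0:y0+2*w,x0:x0+2*w],None,fx=S,fy=S,interpolation=cv2.INTER_CUBIC)
        dark=1/(1+np.exp((c-58)/6)); dark=cv2.morphologyEx(dark,cv2.MORPH_OPEN,np.ones((4*S,4*S)))
        def hull(o):
            C=np.array(g)+o[0]*ux+o[1]*uy
            P=[proj(d,[*(C+sx*.014*ux+sy*.010*uy),z]) for sx in(-1,1) for sy in(-1,1) for z in(.0145,.0545)]
            P=((np.array(P)-[x0,y0]+.5)*S-.5)
            m=np.zeros_like(c); cv2.fillConvexPoly(m,cv2.convexHull((P*16).astype(np.int32)),1.,shift=4)
            return cv2.GaussianBlur(m,(0,0),4)
        best=min(((( hull((i,j))-dark)**2).sum(),i,j) for i in np.arange(-.006,.0061,.001) for j in np.arange(-.012,.01201,.0005))
        G=np.array(g)+best[1]*ux+best[2]*uy
        # ridge: bright pixels
        q=proj(d,[*r,.018]).astype(int); x1,y1=q-8; c2=cv2.resize(im[y1:y1+16,x1:x1+16],None,fx=S,fy=S,interpolation=cv2.INTER_CUBIC)
        m=(c2>np.percentile(c2,99)-35).astype(np.uint8); k,l,stt,cen=cv2.connectedComponentsWithStats(m)
        i=1+np.argmax(stt[1:,4]); p=(cen[i]+.5)/S-.5+[x1,y1]; R=atz(d,p,.018)[:2]
        print(n,cn,'grip',G.round(4),'res',round(best[0]),'off',best[1:],'ridge',R.round(4),'area',stt[i,4]/64,'dy(ridge-grip) mm',round(1000*(R-G)@uy,2))
E
python3 -c "import fit; fit.run('6')"
```

```text
d1 top grip [0.3771 0.3015] res 1198 off (np.float64(0.0), np.float64(-0.00049999999999999)) ridge [0.3371 0.305 ] area 99.015625 dy(ridge-grip) mm 9.41
d1 scene grip [0.3824 0.2998] res 1467 off (np.float64(0.004999999999999999), np.float64(-0.0029999999999999923)) ridge [0.3321 0.2934] area 171.140625 dy(ridge-grip) mm 1.16
d2 top grip [0.4581 0.3173] res 782 off (np.float64(0.0), np.float64(1.0408340855860843e-17)) ridge [0.4166 0.3231] area 64.359375 dy(ridge-grip) mm 11.54
d2 scene grip [0.4624 0.3154] res 2506 off (np.float64(0.004), np.float64(-0.002499999999999992)) ridge [0.4173 0.3107] area 149.125 dy(ridge-grip) mm 1.77
```

The grip fit agrees with the arm reading in the top view; the bright-pixel ridge finder leaked into the table. I'll use a top-hat there instead.

```bash
python3 - <<'E'
import re
s=open('fit.py').read()
a=s.index("        m=(c2>"); b=s.index("        print(")
s=s[:a]+'''        th=cv2.morphologyEx(c2,cv2.MORPH_TOPHAT,np.ones((1,6*S)))
        yy,xx=np.mgrid[:c2.shape[0],:c2.shape[1]]; th[(xx-8*S)**2+(yy-8*S)**2>(6*S)**2]=0; pk=th.max(); m=(th>.5*pk).astype(np.uint8); k,l,stt,cen=cv2.connectedComponentsWithStats(m)
        i=1+np.argmax(stt[1:,4]); p=(cen[i]+.5)/S-.5+[x1,y1]; R=atz(d,p,.018)[:2]
'''+s[b:]
open('fit.py','w').write(s)
import fit
fit.run('6'); print(); 
T=fit.load('t0')
fit.run('0') 
E
```

```text
d1 top grip [0.3771 0.3015] res 1198 off (np.float64(0.0), np.float64(-0.00049999999999999)) ridge [0.3474 0.2994] area 13.375 dy(ridge-grip) mm 2.35
d1 scene grip [0.3824 0.2998] res 1467 off (np.float64(0.004999999999999999), np.float64(-0.0029999999999999923)) ridge [0.356  0.2804] area 0.625 dy(ridge-grip) mm -15.21
d2 top grip [0.4581 0.3173] res 782 off (np.float64(0.0), np.float64(1.0408340855860843e-17)) ridge [0.4298 0.3145] area 11.8125 dy(ridge-grip) mm 1.17
d2 scene grip [0.4624 0.3154] res 2506 off (np.float64(0.004), np.float64(-0.002499999999999992)) ridge [0.4174 0.3125] area 7.109375 dy(ridge-grip) mm 3.46
Traceback (most recent call last):
  File "h.py", line 6, in load
    def load(f): return dict(np.load(f'pics/{f}.npz'))
                             ~~~~~~~^^^^^^^^^^^^^^^^^
FileNotFoundError: [Errno 2] No such file or directory: 'pics/t0.npz'
```

```bash
python3 - <<'E'
from h import *
rows=[]
for v,z0 in (('t6','t'),('s6','s')):
    d=load(v); im=d['color'][:,:,::-1]; row=[]
    for n,t,G in [('d1',8.51,{'t':(.3771,.3015),'s':(.3824,.2998)}),('d2',8.1,{'t':(.4581,.3173),'s':(.4624,.3154)})]:
        g=np.array(G[z0]);a=np.radians(t);ux=np.array([np.cos(a),np.sin(a)]);uy=np.array([-ux[1],ux[0]])
        q=proj(d,[*(g-.02*ux),.02]).astype(int);w,h=20,15;S=19;x0,y0=q-[w//1,h//1]
        c=cv2.resize(im[y0:y0+2*h,x0:x0+2*w],None,fx=S,fy=S,interpolation=cv2.INTER_CUBIC);c=cv2.convertScaleAbs(c,alpha=1.4,beta=10)
        f=lambda X:tuple(int(k) for k in ((proj(d,X)-[x0,y0]+.5)*S-.5))
        for o,col in ((0,(0,0,255)),(.002,(0,255,0)),(.004,(255,0,0))):
            cv2.line(c,f([*(g-.02*ux+o*uy),.018]),f([*(g-.055*ux+o*uy),.018]),col,1)
        P=np.array([f([*(g+sx*.014*ux+sy*.01*uy),.0545]) for sx,sy in((-1,-1),(-1,1),(1,1),(1,-1))]);cv2.polylines(c,[P],True,(0,255,255),1)
        B=np.array([f([*(g+sx*.014*ux+sy*.01*uy),.0145]) for sx,sy in((-1,-1),(-1,1),(1,1),(1,-1))]);cv2.polylines(c,[B],True,(255,0,255),1)
        row.append(cv2.resize(c[100:480,150:650] ,(400,300)))
    rows.append(np.hstack(row))
cv2.imwrite('pics/m7.png',np.vstack(rows))
E
```

```text
(no output)
```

View pics/m7.png

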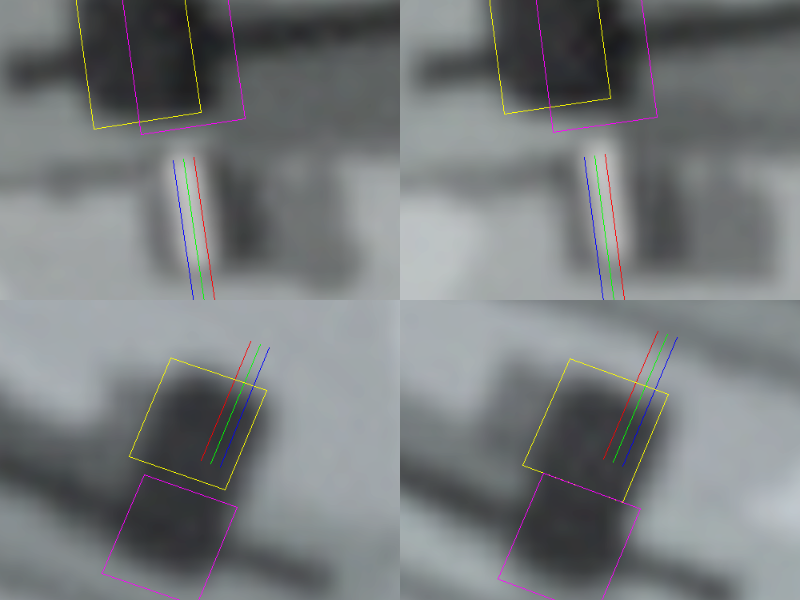

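```bash
python3 - <<'E'
from h import *
def samp(d,im,X): 
    P=np.array([proj(d,x) for x in X],np.float32); return cv2.remap(im,P[:,:1],P[:,1:],cv2.INTER_CUBIC).ravel()
ys=np.arange(-.03,.0301,.00025)
for n,t,g,pl in [('d1',8.51,(.3773,.3021),-.0325),('d2',8.1,(.4580,.3174),-.031)]:
    a=np.radians(t);ux=np.array([np.cos(a),np.sin(a)]);uy=np.array([-ux[1],ux[0]]);g=np.array(g)
    for f in ('top0','t6','scene0'):
        d=load(f);im=cv2.cvtColor(d['color'],cv2.COLOR_RGB2GRAY).astype(np.float32); R=[]
        for s in np.arange(-.005,.0051,.0025):
            pr=samp(d,im,[[*(g+(pl-.003+s)*ux+y*uy),.018] for y in ys]); 
            k=np.abs(ys)<.01; i=np.where(k)[0][np.argmax(pr[k])]
            w=np.abs(ys-ys[i])<.004; b=np.clip(pr-(pr[i]+max(pr[w].min(),pr[i]-60))/2,0,None)*w; R.append((b*ys).sum()/b.sum()*1e3)
        print(n,f,'ridge',np.round(R,2),np.median(R).round(2))
    d=load('t6');im=cv2.cvtColor(d['color'],cv2.COLOR_RGB2GRAY).astype(np.float32);E=[];F=[]
    for s in np.arange(-.006,.0061,.002):
        pr=samp(d,im,[[*(g+s*ux+y*uy),.0545] for y in ys])
        lo=np.median(pr[np.abs(ys)<.006]); hi=np.median(pr[(ys>.016)&(ys<.024)]) 
        i=np.where((ys>0)&(pr>(lo+hi)/2))[0][0]; E.append(1e3*ys[i]-10)
        pr=samp(d,im,[[*(g+s*ux+y*uy),.0145] for y in ys]); sh=np.median(pr[(ys<-.016)&(ys>-.022)])
        i=np.where((ys<0)&(pr>(lo+sh)/2))[0][-1]; F.append(1e3*ys[i]+10)
    print(n,'grip +y edge -> centre',np.round(E,2),np.median(E).round(2),' -y base edge -> centre',np.round(F,2),lo,hi,sh)
E
```

```text
d1 top0 ridge [1.8  1.81 1.74 1.69 1.65] 1.74
d1 t6 ridge [1.69 1.73 1.77 1.67 1.69] 1.69
d1 scene0 ridge [-2.42 -2.3  -2.29 -2.17 -2.07] -2.29
d1 grip +y edge -> centre [1.   1.75 2.   1.75 1.   0.5  0.5 ] 1.0  -y base edge -> centre [ 2.25  2.25  1.   -0.25  0.25  1.25  1.75] 25.479452 91.2451 59.949184
d2 top0 ridge [1.05 1.   1.03 1.03 1.03] 1.03
d2 t6 ridge [1.03 1.04 0.98 0.93 0.94] 0.98
d2 scene0 ridge [-3.18 -3.01 -2.98 -2.99 -2.99] -2.99
d2 grip +y edge -> centre [0.75 1.5  1.5  1.   0.5  0.75 0.75] 0.75  -y base edge -> centre [2.25 2.25 1.75 1.   0.75 1.75 3.  ] 29.116219 107.84796 56.465813
```

In the top view each grip and its ridge agree within about 0.7 mm, and the scene view shows the same bias for both. The gate is at its stop, both brackets are inside and the arm is clear, so I'm handing in.

```bash
python3 -c "
from h import *
rep(); print(sign_off())"
```

```text
[ 0.3505 -0.3995  0.2499] F [ 0.6 -0.3  0.6] w 0.0449 t 76.2
the job is handed in; nothing more can be done
None
```

The job is handed in at 76 s: the gate was opened to its stop, both brackets present were pushed along the table into the bay (bracket A twice, after the knock moved it back), the gate was pushed shut to its stop, and both slider grips stand within about 1 mm of their pointers by my camera measurement, though `sign_off` returned no verdict.

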